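# Start the flask lid on its thread and screw it home

## Task

On the desk stand two identical flasks; the lid of one has only been set on top of its thread and so stands higher than the other, showing more of the neck. Without lifting it off, turn that lid backward (anticlockwise from above) until it drops down into the start of the thread, then turn it forward (clockwise) until it comes to its stop, and let go. Do not turn it forward before it has dropped, and do not touch the other flask, which is already closed.

Things in the scene. Friction and masses are not known exactly. Their poses are not given: they have to be found in the camera images.
- lid_fin (a point): Centre of the fin on the loose lid, on its axis. Lid: grey plastic cap, diameter 72 mm, 27 mm high, 90 g; on its flat top an upright fin 50 mm long (x), 16 thick (y), 32 high, to be pinched across its thickness. The point is half-way up the fin, 16 mm above the flat top. z up. It starts 169 mm above the desk, resting on the thread; dropped, it is at 157 mm and stays so while screwed forward.
- lid_tip (a point): End of the fin towards the lid's +x, 25 mm from the axis, as high as lid_fin. Seen from above it starts 40 to 70 degrees clockwise of the flask's handle. Turned back until in line with the handle (within 12 degrees) the lid can drop 12 mm: it falls if let go, or is lowered in the grip. Then it turns clockwise, almost freely, to a hard stop about 70 degrees clockwise of the handle.
- flask: Steel drinking flask under the loose lid, diameter 84 mm, shoulder 110 mm above the desk, fixed in a black rubber holder 110 mm square: it neither turns nor slides. Origin under its centre at desk height, z up; x points to the black carrying handle on its side, a loop reaching 77 mm from the axis, 29 to 95 mm above the desk. The lid has about 1.5 mm of play about the neck.
- flask_b: The other flask, identical and fixed likewise, with an identical lid already screwed down (top of its fin 173 mm above the desk, against 185 mm on the loose lid). Origin under its centre at desk height, x towards its handle. To be left alone.
Not all that is in view belongs to the job. Of the things like the part that bears lid_fin, leave any that is green or yellow; of the rest the smaller one is meant.

How it is judged:
By the outcome, as a careful person would: the job done as asked, in the order asked, and still so for the second after the job is handed in, with the robot touching nothing.
It also fails if it takes over 35 s, if anything falls off the work surface, if the arm or the gripper's body presses on something with over 40 N, if the wrist force passes 120 N, or if a joint passes its speed limit or range.

## Robot

A 6-joint arm with a two-finger parallel gripper is mounted at the origin on the work surface. World frame = base frame: x ahead of the robot, y to its left, z up, the work surface at z = 0. Lengths are in m, angles in degrees, forces in N, time in s.
With the tool pointing down it reaches from about 0.275 to 0.85 m from the base axis. Payload 5.2 kg.
Tool frame: the origin (TCP) lies midway between the tips of the shut fingers; the grasp point (between the pads) lies 19 mm behind it (bot.grip_depth is the distance from the TCP to the grasp point, in m); x points along the fingers, y is the direction in which the jaws open and shut, and the axes are right-handed (so a half turn about x gives the same grasp; the last joint's range is limited). The gripper opens to 85 mm and grips with 20 to 120 N. Pads are 22 mm wide; open, the fingers measure 114 mm over their backs; the gripper's body (76 mm by 85 mm) begins 54 mm behind the grasp point. The pads swing forward as they close: fully open they stand 13 mm farther back than shut.
Start: joints at [-77.051, 14.817, 87.949, -0, 77.235, -11.62], TCP at [0.229, -0.5, 0.231] pointing down, gripper open.
Joint ranges: [-179.93, 179.93], [-52.35, 119.4], [10.71, 147.94], [-69.91, 249.91], [12.55, 155.21], [-178.61, 178.61]. Speed limits (degrees/s): [147.25, 147.25, 180, 180, 180, 180].

## Interface

Orientations are given as a 3x3 rotation matrix whose columns are the frame's x, y, z axes.
In Python, from station import bot, vision, sign_off gives the robot as it stands.
- The arm moves only by the shell command python3 -m inch 'ROWS'. ROWS is JSON, a list of rows, each an object of numbers: "x", "y", "z": the shift along the tool's x, y, z in m; "spin": the turn about the tool's x in degrees; "fingers": the opening in per cent of the stroke, from 0 (shut) to 100 (fully open). A call has 1 to 12 rows; each row is the pose to reach, as a shift and turn from the pose commanded when the call began, along the tool's axes at that moment; what a row does not reach only later rows make up. A row lasts 1/8 s, in which the tool goes at most 62.5 mm and 10.7 degrees, less where a joint would pass 70% of its speed; a pose out of reach is approached as far as the arm can. A call with a gripper value outside its range is refused whole. The fingers move at their own pace and stop on an object; the grip force is fixed at half the most. Time passes only in rows, so rows that repeat a pose let the fingers close. It gives the time, the measured TCP pose, the force and the opening at its end, in the units of the state.
- bot.observe(): the state, without advancing time (a new reading comes with each control period).
- vision.read_camera(name): name is "scene" or "top" or "wrist"; returns (picture, depth): 400x640x3 uint8, red, green, blue; 400x640 float32, m along the optical axis (not along the pixel's ray), 0 where there is no reading.
- vision.camera_params(name): a dict with "intrinsics" (3x3 intrinsics, pixels), "world_from_camera" (4x4, takes a point from camera to world coordinates). Camera axes: x right, y down, z forward; pixel columns grow to the right and rows downward; lengths in m; the calibration is good to about 2 mm. A picture is of the moment at which its call begins: read the wrist's pose just before it. camera_params takes no time and is no camera call; for the wrist camera it gives the pose at the moment of the call.
- sign_off(): hands the job in, once; it reports no verdict.
The state is a dict: "t": time; "q": joint angles; "joint_vel": joint speeds; "tau": joint torques, N m; "ee_pos": TCP position; "tcp_rot": TCP orientation; "ft_force": force on the tool from outside, world axes, zero at the start; "wrist_torque": the same for the moment, N m; "width": finger opening in m.
Only numpy, scipy, OpenCV 4.12 (cv2) and the standard library are available. Lean on these libraries where they do the work, as an engineer would, in place of code of your own. Each camera call takes 0.05 s, during which the arm holds its last target. There are 200 camera calls.

## Working session

There is one attempt and no reset: what is moved stays moved. The work goes in short steps, Python scripts to look and compute and a shell command to move; the robot and the scene stay as the last step left them, time stands still between calls to the robot, and variables do not carry over. Pictures are saved under pics/ and viewed, about 8 in all and at most 12, crops included, and the job is handed in when it is done.

```bash
mkdir -p pics; ls
python3 - <<'E'
from station import bot, vision
import cv2,numpy as np
s=bot.observe();print(s['t'],s['ee_pos'],s['tcp_rot'],s['width'])
for n in('top','scene'):
    im,d=vision.read_camera(n);p=vision.camera_params(n);np.savez(''+n+'.npz',im=im,d=d,K=p['intrinsics'],T=p['world_from_camera'])
    print(n,p)
    cv2.imwrite(f'pics/{n}0.png',im[:,:,::-1])
E
```

```text
pics
0.0 [ 0.22859156 -0.4996572   0.23044158] [[-3.92774361e-04  4.15791217e-01 -9.09460010e-01]
 [ 1.83280495e-03 -9.09458253e-01 -4.15791205e-01]
 [-9.99998243e-01 -1.83017494e-03 -4.04852317e-04]] 0.08544670030208781
top {'intrinsics': array([[384.24844436,   0.        , 319.10204202],
       [  0.        , 384.24844436, 197.06517682],
       [  0.        ,   0.        ,   1.        ]]), 'world_from_camera': array([[-3.66751551e-03, -9.96502580e-01,  8.34814759e-02,
         5.04735516e-01],
       [-9.99386490e-01,  7.44719464e-04, -3.50155594e-02,
         1.91656419e-02],
       [ 3.48309250e-02, -8.35586793e-02, -9.95893947e-01,
         7.76034602e-01],
       [ 0.00000000e+00,  0.00000000e+00,  0.00000000e+00,
         1.00000000e+00]])}
scene {'intrinsics': array([[395.85092147,   0.        , 317.84213392],
       [  0.        , 395.85092147, 197.85624524],
       [  0.        ,   0.        ,   1.        ]]), 'world_from_camera': array([[ 0.49992673,  0.68235177, -0.53335666,  0.89092453],
       [ 0.8658853 , -0.38115733,  0.323978  , -0.21480277],
       [ 0.01777416, -0.62379095, -0.7813891 ,  0.67258393],
       [ 0.        ,  0.        ,  0.        ,  1.        ]])}
```

View pics/top0.png

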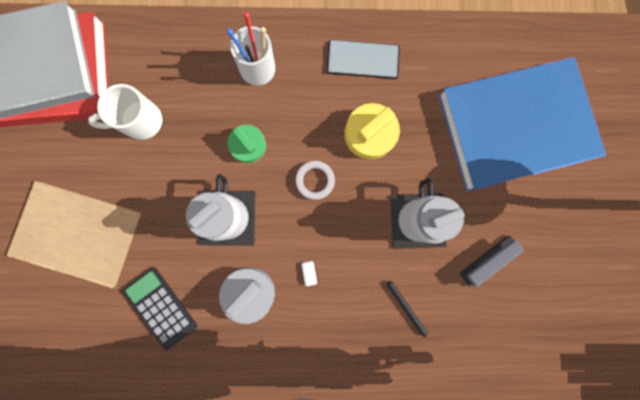

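View pics/scene0.png

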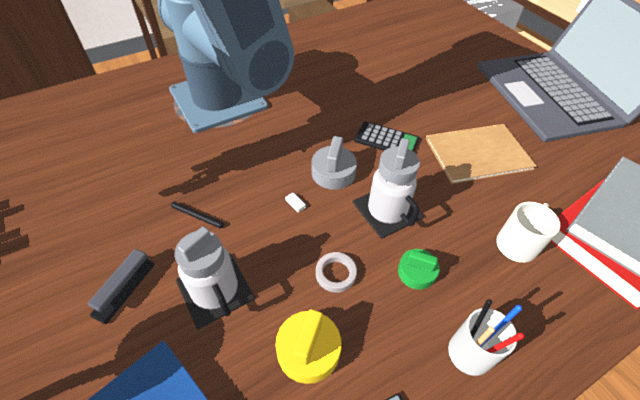

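Candidates (top picture): flask lid at (210,217), flask lid at (437,220), a larger grey lid lying on the desk at (247,296), a yellow one at (372,131) and a green one at (247,143). It has to be one of the two flask lids, and the depth heights should show which.

```bash
cat > h.py <<'E'
import numpy as np,cv2
def cloud(d,K,T):
    v,u=np.mgrid[:d.shape[0],:d.shape[1]]
    P=np.stack([(u-K[0,2])/K[0,0]*d,(v-K[1,2])/K[1,1]*d,d],-1)
    return P@T[:3,:3].T+T[:3,3]
def fin(P,ok,zt):
    # fin direction and centre from points on top of the fin
    Q=P[ok&(P[...,2]>zt)]
    (c,sz,a)=cv2.minAreaRect((Q[:,:2]*1000).astype(np.float32))
    m=Q[:,:2].mean(0);w,V=np.linalg.eigh(np.cov((Q[:,:2]-m).T));a=V[:,1]
    return len(Q),np.array(c),sz,m,np.degrees(np.arctan2(a[1],a[0]))
E
python3 - <<'E'
from h import *
for n in('top','scene'):
    z=np.load(n+'.npz');P=cloud(z['d'],z['K'],z['T']);im=z['im'].astype(int);ok=z['d']>0
    if n=='top': boxes=((180,240,170,250),(390,470,170,250))
    else: boxes=((365,425,130,240),(165,260,220,325))
    for (a,b,c,e) in boxes:
        p=P[c:e,a:b];o=ok[c:e,a:b]; mx=np.percentile(p[o][:,2],99.7); print(n,'max z',mx)
        print('fin',fin(p,o,mx-.012))
        q=p[o&(p[...,2]<mx-.027)&(p[...,2]>mx-.037)]; print('lid top',len(q),q[:,:2].min(0),q[:,:2].max(0))
        g=im[c:e,a:b]
        h=p[o&(g.max(-1)<60)&(p[...,2]>.035)&(p[...,2]<.1)]; print('handle',len(h),np.median(h,0))
        bs=p[o&(g.max(-1)<60)&(p[...,2]<.03)&(p[...,2]>.004)]; print('base',len(bs),cv2.minAreaRect((bs[:,:2]*1000).astype(np.float32)))
im=np.load('scene.npz')['im'];cr=im[120:330,150:440]
cv2.imwrite('pics/crop1.png',cv2.resize(cr,None,fx=2.7,fy=2.7,interpolation=2)[:,:,::-1])
E
```

```text
top max z 0.18701800808597593
fin (377, array([527.89862061, 175.08947754]), (16.39299774169922, 50.80401611328125), array([0.5278456 , 0.17393607]), np.float64(132.13960455834203))
lid top 1125 [0.49303239 0.1394233 ] [0.56387579 0.20942195]
handle 16 [0.59613537 0.17228341 0.0724327 ]
base 5 ((487.4773254394531, 225.12078857421875), (3.5816469192504883, 1.9756747484207153), 88.54169464111328)
top max z 0.1750243922588032
fin (334, array([ 521.25    , -207.546875]), (16.25874137878418, 49.647552490234375), array([ 0.5211882 , -0.20582629]), np.float64(111.94359761836576))
lid top 1059 [ 0.48614499 -0.24206593] [ 0.55640767 -0.17260318]
handle 82 [ 0.58778294 -0.20263385  0.08196879]
base 423 ((523.1150512695312, -205.9126434326172), (102.30976867675781, 105.47508239746094), 1.2771122455596924)
scene max z 0.18601056359480572
fin (209, array([531.17236328, 175.58224487]), (15.850357055664062, 51.78551483154297), array([0.5350575 , 0.17124497]), np.float64(132.5879086183312))
lid top 730 [0.49535085 0.13882342] [0.56736467 0.21078291]
handle 159 [0.60227267 0.17253633 0.07409334]
base 441 ((471.4479064941406, 233.24325561523438), (128.4999237060547, 314.08099365234375), 53.82975769042969)
scene max z 0.17413614904249153
fin (412, array([ 525.95404053, -207.8658905 ]), (17.025501251220703, 49.395843505859375), array([ 0.52828283, -0.20817121]), np.float64(111.3392811230219))
lid top 921 [ 0.4893306  -0.24297936] [ 0.56097469 -0.17216911]
handle 166 [ 0.59835056 -0.20492649  0.08573998]
base 1075 ((478.68572998046875, -202.96783447265625), (113.87821197509766, 210.02102661132812), 86.53640747070312)
```

View pics/crop1.png

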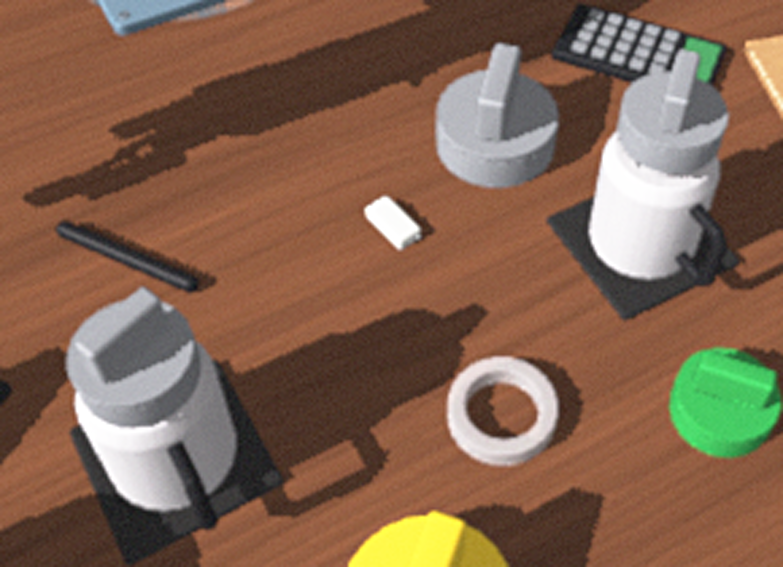

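The heights settle it. The loose lid is on the left flask at top (210,217): fin top 0.186 m against 0.174 m. Its centre is about (0.529, 0.175), its tip at about -47.5° and the handle at about -2°, which puts the tip about 45.5° clockwise. The crop agrees, with more neck showing on the flask at (665,170). I'm moving above it now.

```bash
python3 -m inch '[{"x":-0.03,"y":-0.035,"z":-0.04,"spin":-9},{"x":-0.05,"y":-0.073,"z":-0.083,"spin":-18},{"x":-0.05,"y":-0.114,"z":-0.13,"spin":-27},{"x":-0.05,"y":-0.155,"z":-0.176,"spin":-36},{"x":-0.05,"y":-0.196,"z":-0.222,"spin":-45},{"x":-0.05,"y":-0.237,"z":-0.268,"spin":-54},{"x":-0.05,"y":-0.278,"z":-0.315,"spin":-63},{"x":-0.05,"y":-0.319,"z":-0.361,"spin":-72},{"x":-0.05,"y":-0.36,"z":-0.408,"spin":-81},{"x":-0.05,"y":-0.401,"z":-0.455,"spin":-90},{"x":-0.05,"y":-0.442,"z":-0.502,"spin":-99},{"x":-0.05,"y":-0.488,"z":-0.554,"spin":-108}]'
python3 -m inch '[{"x":0},{"x":0},{"x":0}]'
python3 - <<'E'
from station import bot,vision
from h import *
s=bot.observe();R=np.array(s['tcp_rot']);print(s['t'],s['ee_pos'],R.round(3).tolist(),s['ft_force'])
p=vision.camera_params('wrist')
im,d=vision.read_camera('wrist');np.savez('wrist.npz',im=im,d=d,K=p['intrinsics'],T=p['world_from_camera'])
cv2.imwrite('pics/w1.png',im[:,:,::-1])
P=cloud(d,p['intrinsics'],p['world_from_camera']);ok=(d>0)&(np.hypot(P[...,0]-.53,P[...,1]-.175)<.06)&(P[...,2]<.2)
mx=np.percentile(P[ok][:,2],99);print(mx,fin(P,ok,mx-.008))
q=P[ok&(P[...,2]<mx-.027)&(P[...,2]>mx-.037)]; print('lid top',len(q),q[:,:2].min(0),q[:,:2].max(0))
E
```

```text
0.1 [ 0.22860431 -0.49970682  0.23056157] [[-0.0, 0.416, -0.909], [0.002, -0.909, -0.416], [-1.0, -0.002, -0.0]] [-0.57118654  0.59501159 -0.29096138]invalid input
invalid input
Traceback (most recent call last):
IndexError: index -1 is out of bounds for axis 0 with size 0
```

View pics/w1.png

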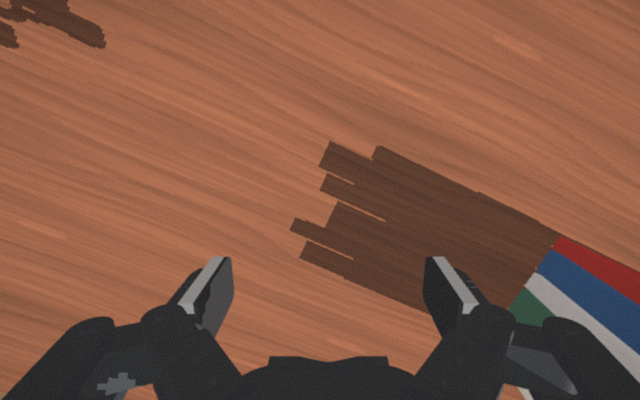

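The picture shows bare desk because the arm hasn't moved: the rows were refused, probably for missing keys. I'll give every key in every row.

```bash
cat > look.py <<'E'
import sys
from station import bot,vision
from h import *
s=bot.observe();R=np.array(s['tcp_rot']);print(s['t'],s['ee_pos'],'yaw_y',np.degrees(np.arctan2(R[1,1],R[0,1])),s['ft_force'],s['width'])
p=vision.camera_params('wrist')
im,d=vision.read_camera('wrist')
cv2.imwrite(f'pics/{sys.argv[1]}.png',im[:,:,::-1])
P=cloud(d,p['intrinsics'],p['world_from_camera']);ok=(d>0)&(np.hypot(P[...,0]-.53,P[...,1]-.175)<.06)&(P[...,2]<.2)
mx=np.percentile(P[ok][:,2],99);print(mx,fin(P,ok,mx-.008))
q=P[ok&(P[...,2]<mx-.027)&(P[...,2]>mx-.037)]; print('lid top',len(q),q[:,:2].min(0),q[:,:2].max(0))
E
python3 -m inch '[{"x":-0.03,"y":-0.035,"z":-0.04,"spin":-9,"fingers":100},{"x":-0.05,"y":-0.073,"z":-0.083,"spin":-18,"fingers":100},{"x":-0.05,"y":-0.114,"z":-0.13,"spin":-27,"fingers":100},{"x":-0.05,"y":-0.155,"z":-0.176,"spin":-36,"fingers":100},{"x":-0.05,"y":-0.196,"z":-0.222,"spin":-45,"fingers":100},{"x":-0.05,"y":-0.237,"z":-0.268,"spin":-54,"fingers":100},{"x":-0.05,"y":-0.278,"z":-0.315,"spin":-63,"fingers":100},{"x":-0.05,"y":-0.319,"z":-0.361,"spin":-72,"fingers":100},{"x":-0.05,"y":-0.36,"z":-0.408,"spin":-81,"fingers":100},{"x":-0.05,"y":-0.401,"z":-0.455,"spin":-90,"fingers":100},{"x":-0.05,"y":-0.442,"z":-0.502,"spin":-99,"fingers":100},{"x":-0.05,"y":-0.488,"z":-0.554,"spin":-108,"fingers":100}]' && python3 -m inch '[{"x":0,"y":0,"z":0,"spin":0,"fingers":100},{"x":0,"y":0,"z":0,"spin":0,"fingers":100},{"x":0,"y":0,"z":0,"spin":0,"fingers":100}]' && python3 look.py w2
```

```text
t: 1.65
ee_pos: [0.5273, 0.1697, 0.2811]
tcp_rot: [[0.0, 0.733, 0.68], [-0.0, 0.68, -0.733], [-1.0, -0.0, 0.0]]
ft_force: [1.0, -0.9, 0.3]
width: 0.0854
t: 2.02
ee_pos: [0.5265, 0.1664, 0.2814]
tcp_rot: [[-0.0, 0.738, 0.675], [-0.0, 0.675, -0.738], [-1.0, -0.0, 0.0]]
ft_force: [-0.1, 0.0, 0.5]
width: 0.0857
2.025 [0.52650662 0.16638673 0.28136796] yaw_y 42.44491503299051 [-0.09821223  0.02279681  0.4784087 ] 0.08572107675815147
0.1850868195002728 (1277, array([530.92059326, 176.21714783]), (15.631597518920898, 48.90435028076172), array([0.52984862, 0.17693143]), np.float64(132.27570397613206))
lid top 3903 [0.49553445 0.13993171] [0.5669197  0.21121926]
```

The wrist view gives the fin centre as (0.5307, 0.176) at 132.3°, agreeing with the other cameras. I'm centring and lowering with the jaws open.

```bash
python3 -m inch '[{"x":0,"y":0.005,"z":-0.002,"spin":0,"fingers":100},{"x":0.02,"y":0.0095,"z":-0.0042,"spin":0,"fingers":80},{"x":0.05,"y":0.0095,"z":-0.0042,"spin":0,"fingers":60},{"x":0.08,"y":0.0095,"z":-0.0042,"spin":0,"fingers":50},{"x":0.105,"y":0.0095,"z":-0.0042,"spin":0,"fingers":50},{"x":0.118,"y":0.0095,"z":-0.0042,"spin":0,"fingers":50},{"x":0.123,"y":0.0095,"z":-0.0042,"spin":0,"fingers":50},{"x":0.123,"y":0.0095,"z":-0.0042,"spin":0,"fingers":50},{"x":0.123,"y":0.0095,"z":-0.0042,"spin":0,"fingers":50}]' && python3 look.py w3
```

```text
t: 3.2
ee_pos: [0.5317, 0.1772, 0.1593]
tcp_rot: [[0.002, 0.736, 0.676], [0.0, 0.676, -0.736], [-1.0, 0.002, 0.001]]
ft_force: [0.6, -0.2, -0.4]
width: 0.0427
3.2 [0.53166442 0.17722588 0.15933734] yaw_y 42.56637126965276 [ 0.56549042 -0.15018644 -0.42370297] 0.04271434327761255
0.19830640256264656 (1497, array([532.18151855, 177.12930298]), (69.61931610107422, 23.518980026245117), array([0.52944047, 0.18010785]), np.float64(-137.33653851805155))
lid top 837 [0.50246979 0.15441829] [0.55571494 0.2050991 ]
```

View pics/w3.png

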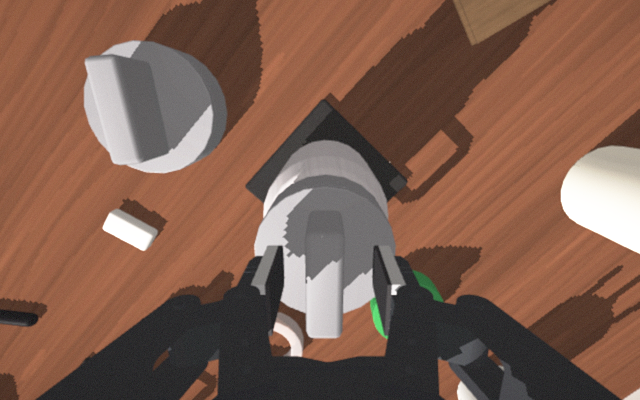

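The fin (323,270) sits between the pads (268 and 388), within about 1 mm of centre. Nudging by 1 mm and closing.

```bash
python3 -m inch '[{"x":0,"y":-0.001,"z":0.0,"spin":0,"fingers":50},{"x":0,"y":-0.001,"z":0,"spin":0,"fingers":10},{"x":0,"y":-0.001,"z":0,"spin":0,"fingers":10},{"x":0,"y":-0.001,"z":0,"spin":0,"fingers":10},{"x":0,"y":-0.001,"z":0,"spin":0,"fingers":10},{"x":0,"y":-0.001,"z":0,"spin":0,"fingers":10}]'
```

```text
t: 4.0
ee_pos: [0.5305, 0.1765, 0.1587]
tcp_rot: [[0.001, 0.736, 0.677], [0.0, 0.677, -0.736], [-1.0, 0.001, 0.0]]
ft_force: [0.8, -0.3, 4.3]
width: 0.0149
```

```bash
python3 -m inch '[{"x":0,"y":0,"z":0,"spin":-5,"fingers":10},{"x":0,"y":0,"z":0,"spin":-11,"fingers":10},{"x":0,"y":0,"z":0,"spin":-18,"fingers":10},{"x":0,"y":0,"z":0,"spin":-25,"fingers":10},{"x":0,"y":0,"z":0,"spin":-32,"fingers":10},{"x":0,"y":0,"z":0,"spin":-39,"fingers":10},{"x":0,"y":0,"z":0,"spin":-43,"fingers":10},{"x":0,"y":0,"z":0,"spin":-45,"fingers":10},{"x":0,"y":0,"z":0,"spin":-45,"fingers":10},{"x":0,"y":0,"z":0,"spin":-45,"fingers":10}]'; python3 -c "
from station import bot
s=bot.observe();print(s['wrist_torque'],s['ft_force'])"
```

```text
t: 5.25
ee_pos: [0.5302, 0.1764, 0.1581]
tcp_rot: [[-0.0, 0.043, 0.999], [-0.0, 0.999, -0.043], [-1.0, -0.0, -0.0]]
ft_force: [-0.0, 0.5, -0.7]
width: 0.0151
[ 0.05474527 -0.02109781 -0.00079037] [-0.03710937  0.48193091 -0.71775232]
```

Fin is in line with the handle. Lowering 12 mm in the grip.

```bash
python3 -m inch '[{"x":0.003,"y":0,"z":0,"spin":0,"fingers":10},{"x":0.006,"y":0,"z":0,"spin":0,"fingers":10},{"x":0.009,"y":0,"z":0,"spin":0,"fingers":10},{"x":0.0115,"y":0,"z":0,"spin":0,"fingers":10},{"x":0.0115,"y":0,"z":0,"spin":0,"fingers":10},{"x":0.0115,"y":0,"z":0,"spin":0,"fingers":10}]'
python3 - <<'E'
from station import bot,vision
from h import *
s=bot.observe();print(s['wrist_torque'],s['ft_force'])
im,d=vision.read_camera('wrist');cr=im[100:400,160:480];cv2.imwrite('pics/w4.png',cv2.resize(cr,None,fx=2,fy=2)[:,:,::-1])
p=vision.camera_params('wrist');P=cloud(d,p['intrinsics'],p['world_from_camera'])
r=np.hypot(P[...,0]-.5305,P[...,1]-.176)
for b in np.arange(.12,.19,.005):
    print(round(b,3),((d>0)&(r<.034)&(P[...,2]>=b)&(P[...,2]<b+.005)).sum(),end='; ')
q=P[(d>0)&(r<.034)&(P[...,2]>.130)&(P[...,2]<.156)];print('lid top z',np.median(q[:,2]))
E
```

```text
t: 6.0
ee_pos: [0.5303, 0.1765, 0.1468]
tcp_rot: [[-0.0, 0.042, 0.999], [0.0, 0.999, -0.042], [-1.0, 0.0, -0.0]]
ft_force: [0.1, -0.3, -0.7]
width: 0.0144
[-0.04327709 -0.05107495  0.00438179] [ 0.05414657 -0.30114479 -0.66488269]
0.12 0; 0.125 0; 0.13 0; 0.135 1759; 0.14 4290; 0.145 127; 0.15 284; 0.155 398; 0.16 461; 0.165 604; 0.17 4256; 0.175 387; 0.18 800; 0.185 544; 0.19 1387; lid top z 0.14039636274207246
```

View pics/w4.png

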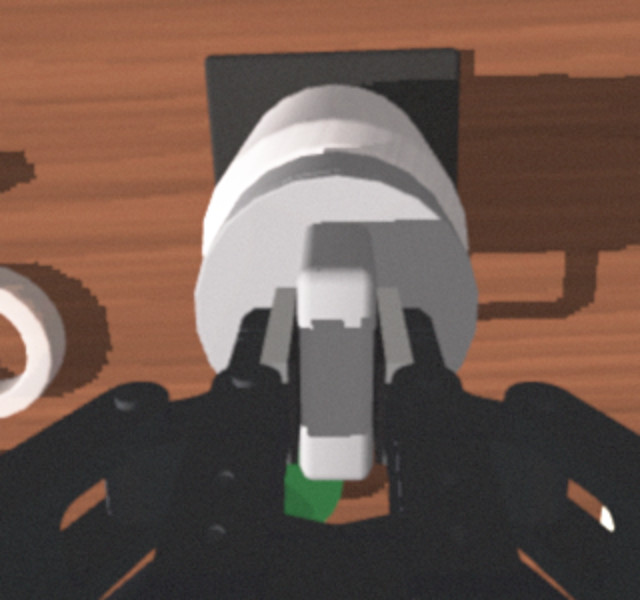

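The lid top is now at 0.140 m and the fin is held centrally at (335,350), so it has dropped. Turning clockwise.

```bash
T='python3 -c "
from station import bot
s=bot.observe();print(s[\"wrist_torque\"].round(2),s[\"q\"].round(1)[5])"'
python3 -m inch '[{"x":0,"y":0,"z":0,"spin":5,"fingers":10},{"x":0,"y":0,"z":0,"spin":11,"fingers":10},{"x":0,"y":0,"z":0,"spin":18,"fingers":10},{"x":0,"y":0,"z":0,"spin":25,"fingers":10},{"x":0,"y":0,"z":0,"spin":32,"fingers":10},{"x":0,"y":0,"z":0,"spin":39,"fingers":10},{"x":0,"y":0,"z":0,"spin":46,"fingers":10},{"x":0,"y":0,"z":0,"spin":53,"fingers":10},{"x":0,"y":0,"z":0,"spin":58,"fingers":10},{"x":0,"y":0,"z":0,"spin":61,"fingers":10},{"x":0,"y":0,"z":0,"spin":61,"fingers":10},{"x":0,"y":0,"z":0,"spin":61,"fingers":10}]'; eval "$T"
python3 -m inch '[{"x":0,"y":0,"z":0,"spin":2,"fingers":10},{"x":0,"y":0,"z":0,"spin":4,"fingers":10},{"x":0,"y":0,"z":0,"spin":4,"fingers":10}]'; eval "$T"
```

```text
t: 7.55
ee_pos: [0.5303, 0.1765, 0.1468]
tcp_rot: [[0.0, 0.894, 0.448], [0.0, 0.448, -0.894], [-1.0, 0.0, -0.0]]
ft_force: [-0.5, -0.2, -1.3]
width: 0.0154
[-0.03 -0.01  0.03] -19.7
t: 7.92
ee_pos: [0.5303, 0.1765, 0.1468]
tcp_rot: [[0.0, 0.924, 0.383], [0.0, 0.383, -0.924], [-1.0, 0.0, -0.0]]
ft_force: [-0.8, -0.1, -0.7]
width: 0.0154
[-0.01  0.03 -0.03] -15.6
```

```bash
T='python3 -c "
from station import bot
s=bot.observe();print(s[\"wrist_torque\"].round(2))"'
python3 -m inch '[{"x":0,"y":0,"z":0,"spin":1,"fingers":10},{"x":0,"y":0,"z":0,"spin":2,"fingers":10},{"x":0,"y":0,"z":0,"spin":2,"fingers":10}]'; eval "$T"
python3 -m inch '[{"x":0,"y":0,"z":0,"spin":1,"fingers":10},{"x":0,"y":0,"z":0,"spin":2,"fingers":10},{"x":0,"y":0,"z":0,"spin":2,"fingers":10}]'; eval "$T"
python3 -m inch '[{"x":0,"y":0,"z":0,"spin":1,"fingers":10},{"x":0,"y":0,"z":0,"spin":2,"fingers":10},{"x":0,"y":0,"z":0,"spin":2,"fingers":10}]'; eval "$T"
```

```text
t: 8.3
ee_pos: [0.5302, 0.1765, 0.1468]
tcp_rot: [[-0.0, 0.936, 0.351], [-0.0, 0.351, -0.936], [-1.0, -0.0, 0.0]]
ft_force: [0.8, 0.5, -1.7]
width: 0.0148
[-0.01 -0.05  0.  ]
t: 8.68
ee_pos: [0.5304, 0.1765, 0.1468]
tcp_rot: [[0.0, 0.948, 0.319], [-0.0, 0.319, -0.948], [-1.0, 0.0, 0.0]]
ft_force: [0.3, -0.2, -1.9]
width: 0.015
[ 0.06 -0.07  0.47]
t: 9.05
ee_pos: [0.5303, 0.1765, 0.1468]
tcp_rot: [[0.0, 0.958, 0.286], [-0.0, 0.286, -0.958], [-1.0, 0.0, 0.0]]
ft_force: [1.0, -0.0, -1.0]
width: 0.0154
[ 0.08 -0.17  1.38]
```

The torque climbs to 1.4 N m, so that's the hard stop, about 71° from the handle. Releasing and rising.

```bash
python3 -m inch '[{"x":0,"y":0,"z":0,"spin":0,"fingers":55},{"x":0,"y":0,"z":0,"spin":0,"fingers":55},{"x":0,"y":0,"z":0,"spin":0,"fingers":55},{"x":0,"y":0,"z":0,"spin":0,"fingers":55},{"x":-0.01,"y":0,"z":0,"spin":0,"fingers":55},{"x":-0.03,"y":0,"z":0,"spin":0,"fingers":55},{"x":-0.06,"y":0,"z":0,"spin":0,"fingers":55},{"x":-0.1,"y":0,"z":0,"spin":0,"fingers":55},{"x":-0.135,"y":0,"z":0,"spin":0,"fingers":55},{"x":-0.135,"y":0,"z":0,"spin":0,"fingers":55},{"x":-0.135,"y":0,"z":0,"spin":0,"fingers":55}]'; python3 look.py w5
```

```text
t: 10.42
ee_pos: [0.5299, 0.1764, 0.2817]
tcp_rot: [[-0.0, 0.958, 0.285], [-0.0, 0.285, -0.958], [-1.0, -0.0, -0.0]]
ft_force: [-0.6, 0.1, -0.1]
width: 0.0473
10.425 [0.52994335 0.17643467 0.28170128] yaw_y 16.565067621156626 [-0.60114925  0.06550773 -0.06367323] 0.047312686624408344
0.1730082822651614 (1157, array([530.98461914, 175.78631592]), (15.980748176574707, 49.883689880371094), array([0.53049417, 0.17725477]), np.float64(109.41391116268004))
lid top 3568 [0.49544529 0.13987626] [0.56665923 0.21143409]
```

View pics/w5.png

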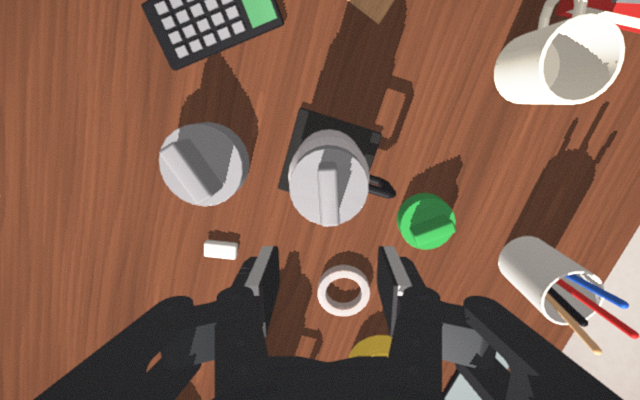

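The fin stands free at (329,190), with its top at 0.173 m and its angle at -70.6°, about 69° clockwise of the handle. That's where the torque began to rise, so I'm handing in.

```bash
python3 -c "
from station import sign_off
print(sign_off())"
```

```text
the job is handed in; nothing more can be done
None
```

The loose lid is screwed down to its stop. I gripped its fin, turned it 45° anticlockwise into line with the handle, and lowered it 11.5 mm in the grip. Then I turned it 71° clockwise until the torque rose to 1.4 N m, let go and lifted clear.

**Last checks, at 10.4 s:**
- **Height:** the fin top is at 0.173 m, down from about 0.186 m, the same height as the closed flask's.
- **Angle:** the fin is about 69° clockwise of the handle. The handle direction is only good to about 2°, and the tool ended about 3° past the measured fin angle. I put that down to give in the grip, since torque was already building.
- **Robot:** gripper open, about 0.11 m above the fin and touching nothing.
- **Forces:** the highest wrist force in the end-of-move readings was about 4 N.
- **Other flask:** the arm never went near it, but I did not photograph it again at the end.

My first move command was refused for missing keys and nothing moved; the picture I took then was wasted. No other check failed.

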